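Put the bit case away in the interlocked chest and lock it

ROBOT

A 7-joint arm with a two-finger parallel gripper is mounted at the origin on the work surface. World frame = base frame: x ahead of the robot, y to its left, z up, the work surface at z = 0. Lengths are in m, angles in rad, forces in N, time in s.
With the tool pointing down it reaches from about 0.425 to 0.925 m from the base axis. Payload 6.8 kg.
Tool frame: the origin (TCP) lies midway between the tips of the shut fingers; the grasp point (between the pads) lies 19 mm behind it; z points along the fingers, y is the line along which they close (so a half turn about z gives the same grasp; the last joint's range is limited). The gripper opens to 88 mm and grips with 3 to 60 N. Pads are 20 mm wide; open, the fingers measure 115 mm over their backs; the gripper's body (75 mm by 178 mm) begins 61 mm behind the grasp point.
Start: joints at [1.236, 0.477, 0.022, 1.555, -0.011, 1.109, -0.083], TCP at [0.152, -0.658, 0.223] pointing down, gripper open.
Joint ranges: [-2.96, 2.96], [-0.34, 2.1], [-1.41, 1.46], [0.24, 2.44], [-1.37, 4.51], [0.17, 1.92], [-2.96, 2.96]. Speed limits (rad/s): [2.39, 2.39, 3.14, 3.14, 3.14, 3.14, 3.14].

INTERFACE

Orientations are given as a rotation vector (axis times angle).
In Python, from bench import robot, imaging, workorder gives the robot as it stands.
- The arm moves only by the tool apply_moves, never from a script. Its argument "deltas" is a list of rows, each a list of 3 entries, a list of its own where there are three numbers: the opening, from 0 (shut) to 1 (fully open), then the shift along the world's x, y, z in m, then the turn, a rotation vector about the world's x, y, z in degrees. A call has 1 to 12 rows; each row is the pose to reach, as a shift and turn from the pose commanded when the call began; what a row does not reach only later rows make up. A row lasts 1/10 s, in which the tool goes at most 50 mm and 8.59 degrees, less where a joint would pass 70% of its speed; a pose out of reach is approached as far as the arm can. A call with a gripper value outside its range is refused whole. The fingers move at their own pace and stop on an object; "grip_force" is the grip in N (left out, the last holds). Time passes only in rows, so rows that repeat a pose let the fingers close. It gives the time, the measured TCP pose, the force, the opening and the grip force at its end, in the units of the state.
- robot.observe(): the state, without advancing time (a new reading comes with each control period).
- imaging.snapshot(name): name is "scene" or "top"; returns (picture, depth): 384x512x3 uint8, red, green, blue; 384x512 float32, m along the optical axis (not along the pixel's ray), 0 where there is no reading.
- imaging.camera_info(name): a dict with "mtx" (3x3 intrinsics, pixels), "world_to_cam" (4x4, takes a point from world to camera coordinates). Camera axes: x right, y down, z forward; pixel columns grow to the right and rows downward; lengths in m; the calibration is good to about 2 mm. A picture is of the moment at which its call begins. camera_info takes no time and is no camera call.
- workorder.hand_in(): hands the job in; it is judged then, once.
The state is a dict: "time_s": time; "q": joint angles; "qvel": joint speeds; "effort": joint torques, N m; "eef_pos": TCP position; "tool_rot": TCP orientation; "force": force on the tool from outside, world axes, zero at the start; "wrist_torque": the same for the moment, N m; "gripper_width": finger opening in m; "gripper_force": force on a finger pad.
Only numpy, scipy, OpenCV 4.12 (cv2) and the standard library are available. Lean on these libraries where they do the work, as an engineer would, in place of code of your own. Each camera call takes 0.05 s, during which the arm holds its last target. There are 200 camera calls.

TASK

Put the orange bit case away in the right-hand drawer of the two-drawer chest, standing upright on the drawer floor: the chest lets only one drawer open at a time, so first shut the left-hand drawer that was left open, then pull the right-hand one well out (10 cm or more). With the case inside, shut that drawer fully and turn the leaning brass thumbscrew on top clockwise until it seats, stopping when it goes stiff rather than forcing it. Do not slam the drawers and leave the other things where they are.

Things in the scene. Friction and masses are not known exactly. Their poses are not given: they have to be found in the camera images.
- left_drawer (a joint): how far the left-hand drawer (+y side, blue front) is pulled out, m: 0 shut, 0.13 stop. The chest: grey steel, 220 mm deep, 344 wide, 105 high, front to the robot. Drawers slide straight out along the chest's -x against 1.5 N of friction, without springs. While this one is out an interlock pin holds the other shut (about 4 mm of play).
- right_drawer (a joint): how far the right-hand drawer (-y side) is out, m: 0 shut, 0.13 stop; held until the left one is home. Inside 185 mm long, 120 wide, walls 69 above the floor; a fixed grey block fills the rear 65 mm, and a 14 mm steel lock tab stands off the left wall near the top, 34 to 48 mm behind the front. Only the part pulled clear of the chest is open from above.
- left_handle (a point): middle of the left drawer's steel bar handle; moves with it. The bar is 10 mm thick, 110 mm long along the chest's y, 78 mm above the bench (27 below the chest's top); its axis stands 45 mm off the drawer front, on posts 45 mm either side of the middle. Axes are the chest's: x from its front to its back, y to its left, z up; the drawer opens along -x
- right_handle (a point): middle of the same bar handle on the right-hand drawer; moves with it, same axes
- right_floor (a point): point on the inner floor of the right-hand drawer (18 mm above the bench), half-way across, 58 mm behind the inner face of its front and 118 mm behind the bar handle's axis: where to stand the case; moves with the drawer, axes as the handle's. With the drawer out by d it lies d - 58 mm in front of the chest's carcass
- lock_screw (a joint): angle of the lock screw, rad: grows as it is turned clockwise seen from its head. It starts at 0.2 to 0.7 and seats at 1.6. Turning takes about 0.05 N m; past 1.6 it stiffens steeply, about 3.5 N m per rad, and springs back to the seat when let go; 1.8 counts as forced
- screw_head (a point): centre of the screw's knurled brass head, 26 mm diameter, 20 tall, on a 12 mm neck over a red sloping block on the chest's top, on the right. z axis: the screw's axis, out of the head, leaning 35 degrees (0.61 rad) from vertical to the chest's front, so the gripper must come tilted. Centre 30 mm off the sloping face, 51 above the chest's top. Turns with the screw; a black line marks its turn
- orange_case_center (a point): centre (25 mm up) of the orange bit case with a black lid: 60 mm along its x, 36 mm along its y, 50 mm tall, 0.16 kg; stands on the bench to the right of the chest, upright (z up)
- blue_case_center (a point): centre of the blue case with a white lid, same size, beside the orange one; bystander
- glue: yellow glue bottle, 56 mm diameter, 170 mm tall, origin under its base; bystander left of the chest
- jar: glass jar with a red lid, 52 mm diameter, 60 mm tall, on the chest's top on its left side; origin under its base; bystander
- hammer: hammer lying on the bench to the left; bystander
- driver: screwdriver lying on the bench between the robot and the chest; bystander
- offcut: wood offcut 150 x 70 x 35 mm on the bench right of the chest; origin under its centre; bystander
Mind the look-alikes: they are no part of the job. What is meant by the part that bears orange_case_center is not purple, and is the smaller of those in its own colour.

How it is judged:
On the way, in this order (a step that is already met when the one before it is completed fails the run):
1. the left-hand drawer is shut (value of joint left_drawer below 0.005 m), for 0.1 s.
2. the right-hand drawer is pulled out at least 95 mm, the left one still shut (value of joint right_drawer above 0.095 m and value of joint left_drawer below 0.008 m), for 0.1 s.
3. the orange case stands upright on the floor of the right-hand drawer and is let go (x of orange_case_center in the frame of right_floor between -0.06 and 0.11 m and y of orange_case_center in the frame of right_floor between -0.06 and 0.06 m and z of orange_case_center in the frame of right_floor between 0.018 and 0.031 m and angle between orange_case_center's own z axis and vertical below 0.2 rad and contact force between the fingers and anything else below 0.3 N), for 0.1 s.
4. the right-hand drawer is shut (value of joint right_drawer below 0.005 m), for 0.1 s.
5. the lock screw is seated (value of joint lock_screw above 1.54 rad), for 0.1 s.
At the end, for the whole second after the job is handed in: both drawers shut to within 5 mm, the orange case upright (within 0.2 rad) on the floor of the right-hand drawer, the lock screw turned to its seat (1.6 rad) within 0.1 rad (value of joint each of left_drawer, right_drawer below 0.005 m and value of joint lock_screw above 1.5 rad and x of orange_case_center in the frame of right_floor between -0.06 and 0.11 m and y of orange_case_center in the frame of right_floor between -0.06 and 0.06 m and z of orange_case_center in the frame of right_floor between 0.018 and 0.031 m and angle between orange_case_center's own z axis and vertical below 0.2 rad); the robot touches nothing.
It fails at once if a bystander (blue case, glue, jar, hammer, screwdriver, offcut) is moved more than 50 mm (distance of any of blue_case_center, glue, jar, hammer, driver, offcut from where it was at the start of the episode above 0.05 m).
It fails at once if a drawer is slammed (shut faster than 0.5 m/s) (velocity of joint any of left_drawer, right_drawer below -0.5 m/s).
It fails at once if the screw is forced more than 0.2 rad past its seat (value of joint lock_screw above 1.8 rad).
It also fails if it takes over 72 s, if anything falls off the work surface, if the arm or the gripper's body presses on something with over 40 N, if the wrist force passes 120 N, or if a joint passes its speed limit or range.

## Working session

There is one attempt and no reset: what is moved stays moved. The work goes in short steps, Python scripts to look and compute and a tool call to move; the robot and the scene stay as the last step left them, time stands still between calls to the robot, and variables do not carry over. Pictures are saved under pics/ and viewed, at most 10 in all, crops included, and the job is handed in when it is done.

Besides the shell and the picture viewer there is one more tool, called after "Call:" as name(argument=value, ...), one argument or row to a line, values as JSON. apply_moves: Moves the arm, as the interface text tells. Its arguments: {"type":"object","properties":{"deltas":{"type":"array","items":{"type":"array"}},"grip_force":{"type":"number"}},"required":["deltas"]}

```bash
mkdir -p pics; cat > h.py <<'E'
import numpy as np, cv2
from bench import robot, imaging, workorder
def snap(n):
    p,d=imaging.snapshot(n); np.savez('%s.npz'%n,p=p,d=d); return p,d
def load(n):
    z=np.load('%s.npz'%n); return z['p'],z['d']
def w(n,u,v,d,z=None):
    c=imaging.camera_info(n);K=np.array(c['mtx']);T=np.linalg.inv(np.array(c['world_to_cam']))
    r=np.linalg.inv(K)@[u,v,1]
    if z is None:
        q=d[int(v)-1:int(v)+2,int(u)-1:int(u)+2];q=q[q>0]; s=np.median(q) if len(q) else np.nan
    else: s=(z-T[2,3])/(T[:3,:3]@r)[2]
    return T[:3,:3]@(r*s)+T[:3,3]
def save(p,f,box=None,k=1):
    if box: p=p[box[1]:box[3],box[0]:box[2]]
    cv2.imwrite('pics/'+f,cv2.resize(p[:,:,::-1],None,fx=k,fy=k,interpolation=cv2.INTER_CUBIC))
E
python3 - <<'E'
from h import *
for n in('scene','top'):
    p,d=snap(n);save(p,n+'1.png',k=1.5)
    T=np.linalg.inv(imaging.camera_info(n)['world_to_cam']);print(n,T.round(3))
print(robot.observe())
E
```

```text
scene [[-0.226  0.704 -0.673  1.431]
 [ 0.974  0.177 -0.142  0.255]
 [ 0.019 -0.687 -0.726  1.089]
 [ 0.     0.     0.     1.   ]]
top [[ 0.024 -0.989  0.144  0.35 ]
 [-1.    -0.025 -0.007  0.076]
 [ 0.011 -0.143 -0.99   1.437]
 [ 0.     0.     0.     1.   ]]
{'time_s': 0.1, 'q': array([ 1.23587768,  0.47774005,  0.02233907,  1.55631419, -0.01145735,
        1.10932302, -0.08308405]), 'qvel': array([ 0.000419  , -0.00158836,  0.00088669, -0.00284573, -0.00177676,
        0.00082815, -0.00105511]), 'effort': array([ 3.04165340e-03, -5.84095252e+01,  1.53963402e+00, -2.73314434e+01,
       -5.41959575e-02,  1.30476704e-02,  4.96184180e-05]), 'eef_pos': array([ 0.15165147, -0.65719289,  0.22177996]), 'tool_rot': array([-3.11979056e+00, -3.55430599e-01,  5.38363009e-04]), 'force': array([-0.5883886 ,  0.61888111, -0.03467116]), 'wrist_torque': array([0.002083  , 0.05637675, 0.00234366]), 'gripper_force': 0.0, 'gripper_width': 0.08804324171593847}
```

View pics/scene1.png

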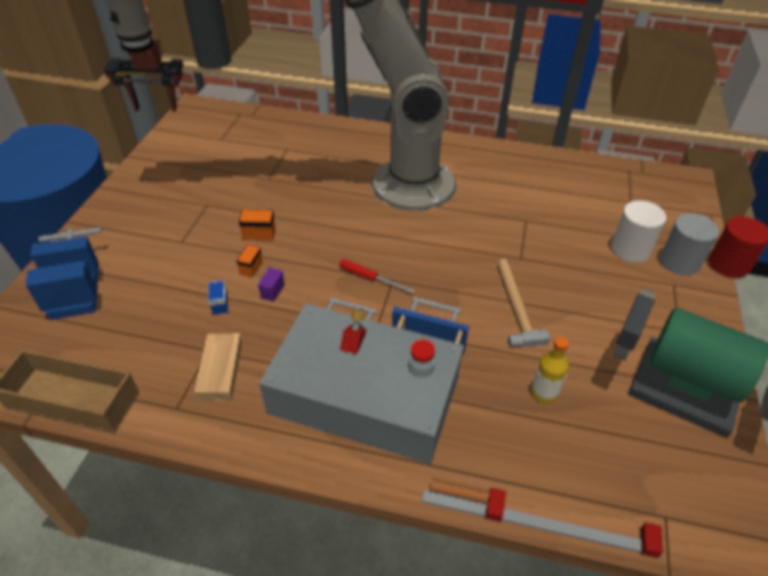

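View pics/top1.png

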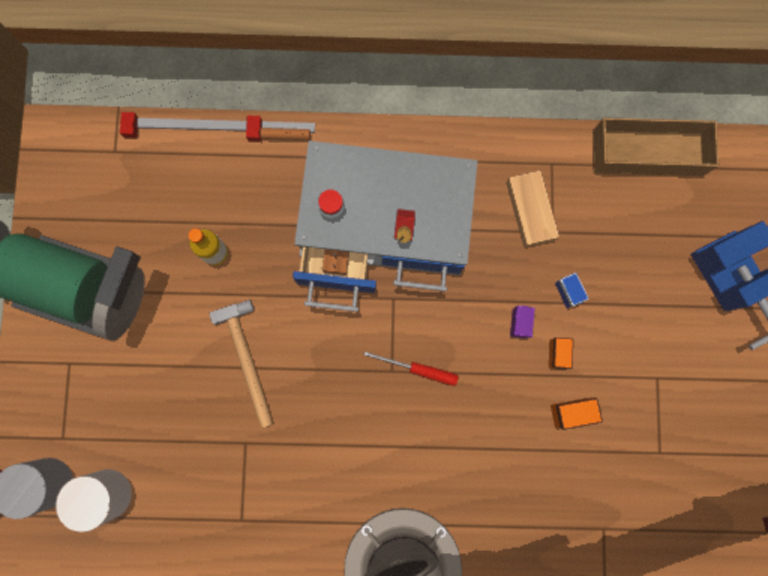

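The small orange case is at top pixel (563,353), the larger lookalike at (580,413). The left drawer is open with its handle near (333,308), the right handle is near (420,287), and the screw is near (404,235). All of these are in the 1.5x picture.

```bash
python3 - <<'E'
from h import *
p,d=load('top');save(p,'c1.png',(190,85,400,255),3.8)
for name,u,v in [('caseTop',563,353),('big',580,413),('jar',330,202),('bluecase',573,290),('purple',523,322)]:
    print(name,w('top',u/1.5,v/1.5,d).round(3))
T=imaging.camera_info('top')
# segment orange
h=cv2.cvtColor(p,cv2.COLOR_RGB2HSV)
for nm,lo,hi in[('orange',(8,200,120),(16,255,255)),('blue',(100,150,60),(125,255,255)),('red',(0,200,100),(6,255,255))]:
    m=cv2.inRange(h,lo,hi);n,l,s,c=cv2.connectedComponentsWithStats(m)
    for i in range(1,n):
        if s[i,4]>60:
            r=cv2.minAreaRect(np.argwhere(l==i)[:,::-1].astype(np.float32))
            print(nm,s[i,4],np.round(r[0],1),np.round(r[1],1),round(r[2],1),w('top',*r[0],d).round(3))
            if nm=='orange': print([w('top',*b,d,z=0.05)[:2].round(3) for b in cv2.boxPoints(r)])
E
```

```text
caseTop [ 0.432 -0.314  0.048]
big [ 0.314 -0.34   0.067]
jar [0.702 0.161 0.166]
bluecase [ 0.562 -0.335  0.051]
purple [ 0.493 -0.233  0.049]
orange 66 [130.  156.5] [7.8 9.2] 45.0 [0.631 0.412 0.17 ]
[array([0.655, 0.462]), array([0.676, 0.444]), array([0.659, 0.426]), array([0.638, 0.444])]
orange 199 [375.5 234.9] [10.4 18.5] 4.4 [ 0.434 -0.314  0.049]
[array([ 0.407, -0.295]), array([ 0.462, -0.3  ]), array([ 0.461, -0.332]), array([ 0.405, -0.327])]
orange 377 [386.5 275.4] [15.  25.3] 79.7 [ 0.314 -0.34   0.067]
[array([ 0.328, -0.304]), array([ 0.343, -0.379]), array([ 0.299, -0.386]), array([ 0.284, -0.311])]
blue 800 [494.1 170.8] [29.  47.3] 62.4 [ 0.628 -0.651  0.115]
blue 178 [222.5 186.2] [53.6  3.6] 6.7 [0.565 0.153 0.093]
blue 233 [504.2 192.7] [12.7 21.1] 61.7 [ 0.563 -0.677  0.115]
blue 150 [382.6 192.2] [17.   8.9] 63.4 [ 0.565 -0.337  0.052]
red 123 [84.6 81.9] [ 8.3 14.3] 5.2 [0.903 0.61  0.029]
red 106 [168.5  84.2] [ 8.2 13.9] 5.2 [0.902 0.34  0.031]
red 94 [220. 134.] [12. 12.] 90.0 [0.704 0.161 0.166]
red 225 [289.2 248.9] [31.3  7.4] 16.7 [ 0.386 -0.054  0.026]
```

View pics/c1.png

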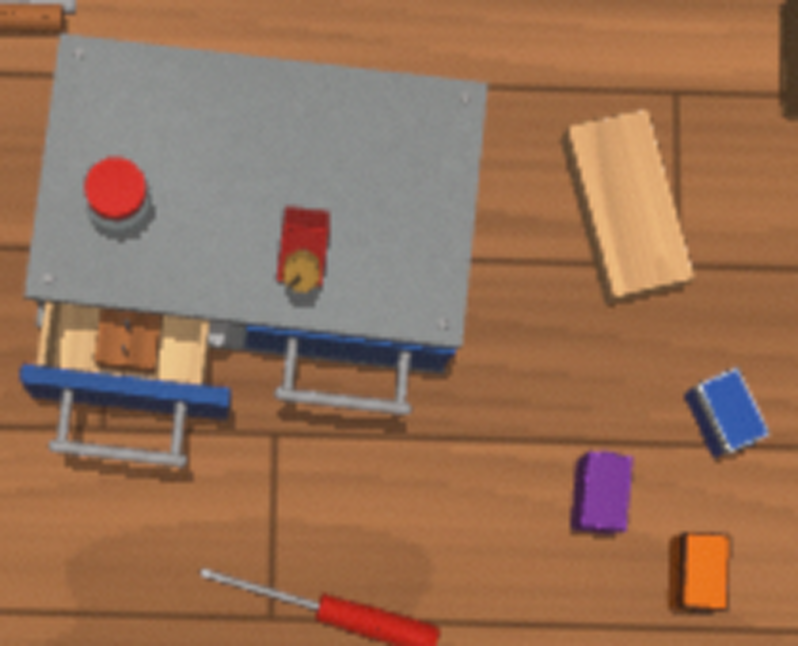

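The crop shows the chest top corners at (62,35), (487,85), (463,347) and (27,297). The left bar runs (55,445)–(185,460), the right bar (280,393)–(407,408), and the screw head is at (302,270).

```bash
cat > m.py <<'E'
from h import *
p,d=load('top')
f=lambda x,y,z=None: w('top',x/3.8+190-.4,y/3.8+85-.4,d,z)
C=[f(x,y,.105) for x,y in [(62,35),(487,85),(463,347),(27,297)]]
C=np.array(C);print(C.round(4))
ex=(C[0]-C[3]+C[1]-C[2]);yaw=np.degrees(np.arctan2(ex[1],ex[0]))
ey=(C[0]-C[1]+C[3]-C[2]);print(yaw,np.degrees(np.arctan2(-ey[0],ey[1])),np.linalg.norm(ex)/2,np.linalg.norm(ey)/2)
c=C.mean(0);print('center',c)
L=[f(55,445,.083),f(185,460,.083)];R=[f(280,393,.083),f(407,408,.083)]
for n,h in(('L',L),('R',R)):print(n,h[0].round(4),h[1].round(4),(h[0]+h[1])/2)
print('head',f(302,270),f(302,270,.156+.006))
E
python3 m.py
python3 - <<'E'
from h import *
p,d=load('scene');
for u,v in[(356,316),(352,340)]: print(w('scene',u/1.5,v/1.5,d))
# chest plane points from scene depth
u,v=np.meshgrid(np.arange(512),np.arange(384))
for n in('top','scene'):
    p,d=load(n);c=imaging.camera_info(n);K=np.array(c['mtx']);T=np.linalg.inv(c['world_to_cam'])
    X=np.einsum('ij,hwj->hwi',T[:3,:3],np.stack([(u-K[0,2])/K[0,0]*d,(v-K[1,2])/K[1,1]*d,d],-1))+T[:3,3]
    np.save(n+'X.npy',X)
    ok=(d>0)&(X[...,0]>.5)&(X[...,0]<.9)&(X[...,1]>-.2)&(X[...,1]<.27)
    m=ok&(abs(X[...,2]-.105)<.008)
    r=cv2.minAreaRect(X[m][:,:2].astype(np.float32));print(n,r, np.median(X[m][:,2]))
    h=cv2.cvtColor(p,cv2.COLOR_RGB2HSV)
    hd=ok&(X[...,2]>.13)&(X[...,1]<.1)&(h[...,0]>12)&(h[...,0]<30)&(h[...,1]>90);print('head',hd.sum(),X[hd].mean(0),X[hd].min(0),X[hd].max(0))
E
```

```text
[[ 0.8454  0.2116  0.105 ]
 [ 0.8132 -0.1286  0.105 ]
 [ 0.6003 -0.1105  0.105 ]
 [ 0.6312  0.2308  0.105 ]]
-4.999782317697425 -5.29490904611589 0.21439691699182054 0.34218845462767017
center [0.72253331 0.05079745 0.105     ]
L [0.518  0.2066 0.083 ] [0.5087 0.1043 0.083 ] [0.51338361 0.15542255 0.083     ]
R [0.5638 0.0308 0.083 ] [ 0.5544 -0.0696  0.083 ] [ 0.55908255 -0.01936932  0.083     ]
head [0.64342698 0.01916916 0.16971094] [0.64521273 0.01882262 0.162     ]
[0.65946433 0.01787242 0.16128871]
[0.69610175 0.01914385 0.13120683]
top ((0.6914852857589722, 0.05492974817752838), (0.3450426459312439, 0.28505173325538635), 84.79898834228516) 0.10507198257176054
head 80 [0.64348988 0.01896985 0.16425788] [0.63001258 0.00734761 0.15410964] [0.66031856 0.03078469 0.17404696]
scene ((0.6961441040039062, 0.05259087681770325), (0.34572598338127136, 0.2792985737323761), 84.78631591796875) 0.10526179741431252
head 67 [0.65508009 0.01908415 0.16224847] [0.64230996 0.00487023 0.14692215] [0.66549605 0.03165299 0.17366083]
```

```bash
python3 - <<'E'
from h import *
t=np.radians(-5.2);ex=np.array([np.cos(t),np.sin(t)]);ey=np.array([-ex[1],ex[0]])
for n in('top','scene'):
    X=np.load(n+'X.npy').reshape(-1,3);X=X[(abs(X[:,0]-.6)<.3)&(abs(X[:,1]-.05)<.3)]
    P=np.c_[X[:,:2]@ex,X[:,:2]@ey,X[:,2]]
    m=abs(P[:,2]-.105)<.004; a=P[m&(abs(P[:,1]-.1)<.2)]
    print(n,'top x',np.percentile(a[:,0],[0.5,1,50,99,99.5]).round(4),'y',np.percentile(a[:,1],[.5,99.5]).round(4))
    b=P[(P[:,2]>.068)&(P[:,2]<.095)&(P[:,0]<.60)&(P[:,1]>-.06)&(P[:,1]<.3)]
    for lo,hi in((-.04,.1),(.1,.28)):
        c=b[(b[:,1]>lo)&(b[:,1]<hi)]; hst=np.histogram(c[:,0],np.arange(.47,.605,.005));print([(round(e,3),k) for k,e in zip(*hst) if k], c[:,1].min().round(3),c[:,1].max().round(3))
p,d=load('scene');save(p,'c2.png',(200,180,330,270),6)
E
```

```text
top top x [0.608  0.6089 0.7202 0.8216 0.8227] y [-0.0531  0.2876]
[(np.float64(0.55), np.int64(20)), (np.float64(0.555), np.int64(64)), (np.float64(0.56), np.int64(40)), (np.float64(0.565), np.int64(7)), (np.float64(0.57), np.int64(9)), (np.float64(0.575), np.int64(9)), (np.float64(0.58), np.int64(9)), (np.float64(0.585), np.int64(8)), (np.float64(0.59), np.int64(10)), (np.float64(0.595), np.int64(9))] -0.023 0.086
[(np.float64(0.49), np.int64(43)), (np.float64(0.495), np.int64(57)), (np.float64(0.5), np.int64(24)), (np.float64(0.505), np.int64(9)), (np.float64(0.51), np.int64(9)), (np.float64(0.515), np.int64(7)), (np.float64(0.52), np.int64(8)), (np.float64(0.525), np.int64(9)), (np.float64(0.53), np.int64(10)), (np.float64(0.535), np.int64(9)), (np.float64(0.54), np.int64(103)), (np.float64(0.545), np.int64(75)), (np.float64(0.55), np.int64(58)), (np.float64(0.555), np.int64(24)), (np.float64(0.56), np.int64(6)), (np.float64(0.565), np.int64(7)), (np.float64(0.57), np.int64(9)), (np.float64(0.575), np.int64(6)), (np.float64(0.58), np.int64(8)), (np.float64(0.585), np.int64(6)), (
[... 453 characters left out ...]
.int64(1)), (np.float64(0.495), np.int64(33)), (np.float64(0.5), np.int64(58)), (np.float64(0.505), np.int64(11)), (np.float64(0.51), np.int64(4)), (np.float64(0.515), np.int64(9)), (np.float64(0.52), np.int64(3)), (np.float64(0.525), np.int64(8)), (np.float64(0.53), np.int64(3)), (np.float64(0.535), np.int64(1)), (np.float64(0.54), np.int64(13)), (np.float64(0.545), np.int64(41)), (np.float64(0.55), np.int64(55)), (np.float64(0.555), np.int64(221)), (np.float64(0.56), np.int64(51)), (np.float64(0.565), np.int64(5)), (np.float64(0.57), np.int64(5)), (np.float64(0.575), np.int64(6)), (np.float64(0.58), np.int64(6)), (np.float64(0.585), np.int64(8)), (np.float64(0.59), np.int64(5))] 0.119 0.28
```

View pics/c2.png

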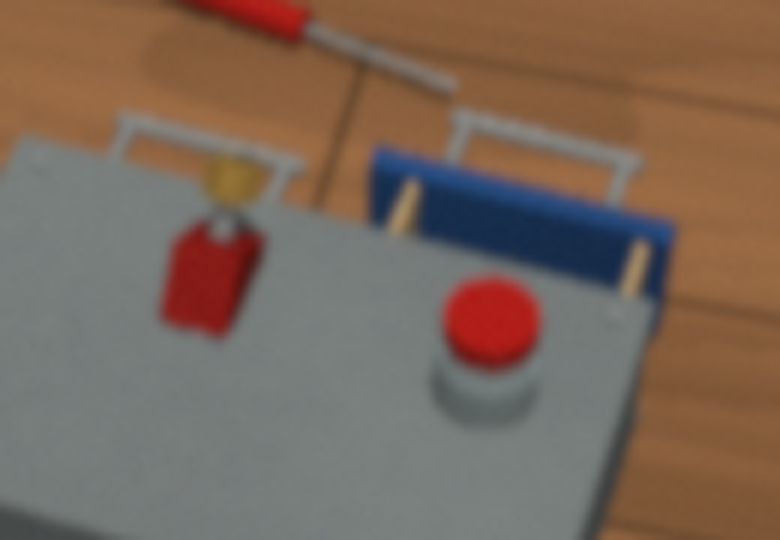

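Call:
apply_moves(
  deltas=[
    [0.45, [0.03, 0.036, 0], [0, 0, 4]],
    [0.45, [0.06, 0.072, 0], [0, 0, 8]],
    [0.45, [0.09, 0.107, 0], [0, 0, 12]],
    [0.45, [0.12, 0.143, 0], [0, 0, 16]],
    [0.45, [0.15, 0.179, 0], [0, 0, 20]],
    [0.45, [0.18, 0.214, 0], [0, 0, 24]],
    [0.45, [0.21, 0.25, 0], [0, 0, 28]],
    [0.45, [0.24, 0.286, 0], [0, 0, 32]],
    [0.45, [0.27, 0.321, 0], [0, 0, 36]],
    [0.45, [0.3, 0.357, 0], [0, 0, 40]],
    [0.45, [0.306, 0.4, 0], [0, 0, 43]],
    [0.45, [0.312, 0.44, 0], [0, 0, 46]],
  ],
)

```text
time_s: 1.3
eef_pos: [0.4642, -0.2154, 0.2223]
tool_rot: [-2.731, -1.551, 0.0]
force: [1.0, 0.4, -0.4]
gripper_width: 0.0396
gripper_force: 0.0
```

Call:
apply_moves(
  deltas=[
    [0.45, [0.006, 0.045, 0], [0, 0, 3]],
    [0.45, [0.012, 0.09, 0], [0, 0, 6]],
    [0.45, [0.018, 0.135, 0], [0, 0, 9]],
    [0.45, [0.024, 0.18, 0], [0, 0, 12]],
    [0.45, [0.03, 0.225, 0], [0, 0, 15]],
    [0.45, [0.036, 0.27, 0], [0, 0, 18]],
    [0.45, [0.042, 0.315, 0], [0, 0, 21]],
    [0.45, [0.048, 0.345, 0], [0, 0, 24]],
    [0.45, [0.051, 0.37, 0], [0, 0, 25.8]],
    [0.45, [0.051, 0.371, 0], [0, 0, 25.8]],
    [0.45, [0.051, 0.371, 0], [0, 0, 25.8]],
  ],
)

```text
time_s: 2.4
eef_pos: [0.5144, 0.1533, 0.2222]
tool_rot: [-2.319, -2.119, 0.002]
force: [0.7, -0.4, -0.4]
gripper_width: 0.0395
gripper_force: 0.0
```

Call:
apply_moves(
  deltas=[
    [0.45, [0, 0, -0.04], [0, 0, 0]],
    [0.45, [0, 0, -0.08], [0, 0, 0]],
    [0.45, [0, 0, -0.11], [0, 0, 0]],
    [0.45, [0, 0, -0.14], [0, 0, 0]],
    [0.45, [0, 0, -0.16], [0, 0, 0]],
    [0.45, [0, 0, -0.161], [0, 0, 0]],
    [0, [0, 0, -0.161], [0, 0, 0]],
    [0, [0, 0, -0.161], [0, 0, 0]],
    [0, [0, 0, -0.161], [0, 0, 0]],
    [0, [0, 0, -0.161], [0, 0, 0]],
    [0, [0, 0, -0.161], [0, 0, 0]],
  ],
  grip_force=20,
)

```text
time_s: 3.5
eef_pos: [0.5152, 0.1533, 0.0625]
tool_rot: [2.32, 2.118, 0.001]
force: [-1.5, -2.5, 6.0]
gripper_width: 0.009
gripper_force: 20.0
```

Call:
apply_moves(
  deltas=[
    [0, [0.008, -0.0007, 0], [0, 0, 0]],
    [0, [0.016, -0.0014, 0], [0, 0, 0]],
    [0, [0.024, -0.0022, 0], [0, 0, 0]],
    [0, [0.032, -0.0029, 0], [0, 0, 0]],
    [0, [0.04, -0.0036, 0], [0, 0, 0]],
    [0, [0.047, -0.0043, 0], [0, 0, 0]],
    [0, [0.052, -0.0047, 0], [0, 0, 0]],
    [0, [0.056, -0.0051, 0], [0, 0, 0]],
    [0, [0.059, -0.0054, 0], [0, 0, 0]],
    [0, [0.062, -0.0056, 0], [0, 0, 0]],
    [0, [0.062, -0.0056, 0], [0, 0, 0]],
  ],
)

```text
time_s: 4.6
eef_pos: [0.5761, 0.1477, 0.0625]
tool_rot: [-2.32, -2.118, 0.003]
force: [-5.8, -2.0, 9.5]
gripper_width: 0.0096
gripper_force: 20.0
```

Call:
apply_moves(
  deltas=[
    [0, [0.002, 0, 0], [0, 0, 0]],
    [0, [0.004, 0, 0], [0, 0, 0]],
    [0, [0.004, 0, 0], [0, 0, 0]],
  ],
)

```text
time_s: 4.9
eef_pos: [0.5761, 0.1478, 0.0623]
tool_rot: [-2.316, -2.117, 0.013]
force: [-15.8, -2.5, 19.4]
gripper_width: 0.0093
gripper_force: 20.0
```

Call:
apply_moves(
  deltas=[
    [0.45, [-0.004, 0, 0], [0, 0, 0]],
    [0.45, [-0.004, 0, 0], [0, 0, 0]],
    [0.45, [-0.004, 0, 0], [0, 0, 0]],
    [0.45, [-0.004, 0, 0], [0, 0, 0]],
    [0.45, [-0.004, 0, 0.03], [0, 0, 0]],
    [0.45, [-0.004, 0, 0.07], [0, 0, 0]],
    [0.45, [-0.004, 0, 0.11], [0, 0, 0]],
    [0.45, [-0.006, -0.02, 0.13], [0, 0, 0]],
    [0.45, [-0.01, -0.06, 0.13], [0, 0, 0]],
    [0.45, [-0.014, -0.105, 0.13], [0, 0, 0]],
    [0.45, [-0.018, -0.15, 0.13], [0, 0, 0]],
    [0.45, [-0.02, -0.188, 0.13], [0, 0, 0]],
  ],
)

```text
time_s: 6.1
eef_pos: [0.5605, -0.0432, 0.1917]
tool_rot: [2.321, 2.116, -0.0]
force: [0.8, -0.2, -0.4]
gripper_width: 0.0396
gripper_force: 0.0
```

```bash
python3 - <<'E'
from h import *
p,d=snap('top');save(p,'t2.png',(170,90,370,240),4)
o=robot.observe();print(o['eef_pos'],o['q'].round(2),o['time_s'])
E
```

```text
[ 0.56014326 -0.05112901  0.19118822] [ 0.43  0.38 -0.56  1.83  0.25  1.   -0.34] 6.15
```

View pics/t2.png

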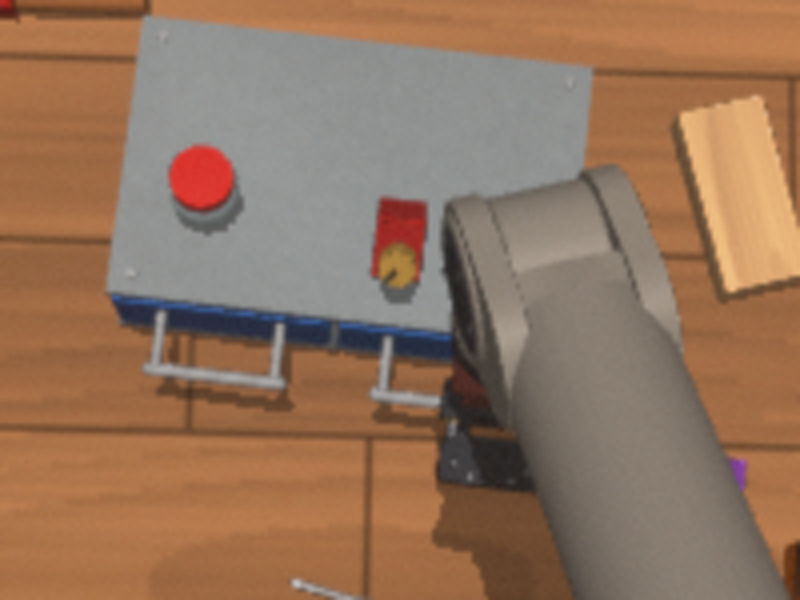

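Call:
apply_moves(
  deltas=[
    [0.45, [0, 0, 0], [0, 0, 0]],
    [0.45, [0, 0, 0], [0, 0, 0]],
  ],
)

```text
time_s: 6.35
eef_pos: [0.561, -0.0397, 0.1917]
tool_rot: [-2.32, -2.118, -0.001]
force: [-0.8, -0.3, -0.6]
gripper_width: 0.0397
gripper_force: 0.0
```

Call:
apply_moves(
  deltas=[
    [0.45, [-0.003, -0.006, -0.03], [0, 0, 0]],
    [0.45, [-0.003, -0.006, -0.07], [0, 0, 0]],
    [0.45, [-0.003, -0.006, -0.1], [0, 0, 0]],
    [0.45, [-0.003, -0.006, -0.12], [0, 0, 0]],
    [0.45, [-0.003, -0.006, -0.129], [0, 0, 0]],
    [0.45, [-0.003, -0.006, -0.13], [0, 0, 0]],
    [0, [-0.003, -0.006, -0.13], [0, 0, 0]],
    [0, [-0.003, -0.006, -0.13], [0, 0, 0]],
    [0, [-0.003, -0.006, -0.13], [0, 0, 0]],
    [0, [-0.003, -0.006, -0.13], [0, 0, 0]],
    [0, [-0.003, -0.006, -0.13], [0, 0, 0]],
  ],
  grip_force=25,
)

```text
time_s: 7.45
eef_pos: [0.5583, -0.0464, 0.0623]
tool_rot: [2.32, 2.117, 0.001]
force: [-0.3, 0.2, 3.2]
gripper_width: 0.0096
gripper_force: 25.0
```

Call:
apply_moves(
  deltas=[
    [0, [-0.006, 0.0005, 0], [0, 0, 0]],
    [0, [-0.016, 0.0014, 0], [0, 0, 0]],
    [0, [-0.028, 0.0025, 0], [0, 0, 0]],
    [0, [-0.04, 0.0036, 0], [0, 0, 0]],
    [0, [-0.052, 0.0047, 0], [0, 0, 0]],
    [0, [-0.064, 0.0058, 0], [0, 0, 0]],
    [0, [-0.076, 0.0069, 0], [0, 0, 0]],
    [0, [-0.088, 0.008, 0], [0, 0, 0]],
    [0, [-0.1, 0.0091, 0], [0, 0, 0]],
    [0, [-0.109, 0.0099, 0], [0, 0, 0]],
    [0, [-0.115, 0.0104, 0], [0, 0, 0]],
    [0, [-0.115, 0.0104, 0], [0, 0, 0]],
  ],
)

```text
time_s: 8.65
eef_pos: [0.441, -0.0358, 0.0622]
tool_rot: [2.32, 2.119, -0.002]
force: [-1.4, 1.0, 10.9]
gripper_width: 0.0094
gripper_force: 25.0
```

```bash
python3 - <<'E'
from h import *
o=robot.observe();print(o['eef_pos'],o['q'].round(2),o['time_s'],o['force'])
E
```

```text
[ 0.44099717 -0.03575388  0.06220815] [ 0.4   0.4  -0.54  2.2   0.35  0.63 -0.48] 8.65 [-1.39121053  1.0149185  10.93077669]
```

Call:
apply_moves(
  deltas=[
    [0.5, [0, 0, 0], [0, 0, 0]],
    [0.5, [0, 0, 0], [0, 0, 0]],
    [0.5, [0, 0, 0], [0, 0, 0]],
    [0.5, [0, 0, 0.03], [0, 0, 0]],
    [0.5, [0, 0, 0.07], [0, 0, 0]],
    [0.8, [0.005, -0.02, 0.1], [0, 0, -6]],
    [0.8, [0.01, -0.05, 0.12], [0, 0, -14]],
    [0.8, [0.015, -0.085, 0.13], [0, 0, -22]],
    [0.8, [0.02, -0.12, 0.13], [0, 0, -30]],
    [0.8, [0.02, -0.155, 0.13], [0, 0, -38]],
    [0.8, [0.015, -0.19, 0.13], [0, 0, -46]],
    [0.8, [0.01, -0.22, 0.13], [0, 0, -54]],
  ],
)

```text
time_s: 9.85
eef_pos: [0.4518, -0.2576, 0.1911]
tool_rot: [-3.031, -0.824, 0.002]
force: [0.3, -1.0, 0.6]
gripper_width: 0.0701
gripper_force: 0.0
```

Call:
apply_moves(
  deltas=[
    [0.8, [-0.004, -0.02, 0], [0, 0, -8]],
    [0.8, [-0.008, -0.04, 0], [0, 0, -16]],
    [0.8, [-0.012, -0.05, 0], [0, 0, -24]],
    [0.8, [-0.016, -0.058, 0], [0, 0, -32]],
    [0.8, [-0.016, -0.058, 0], [0, 0, -36]],
    [0.8, [-0.016, -0.058, 0], [0, 0, -36]],
    [0.8, [-0.016, -0.058, 0], [0, 0, -36]],
  ],
)

```text
time_s: 10.55
eef_pos: [0.4366, -0.3134, 0.1913]
tool_rot: [-3.138, 0.139, 0.001]
force: [0.3, 0.5, 0.1]
gripper_width: 0.0705
gripper_force: 0.0
```

```bash
python3 - <<'E'
from h import *
p,d=snap('top');o=robot.observe();print(o['eef_pos'],o['tool_rot'],o['q'].round(2),o['time_s'])
p2,d2=snap('scene')
save(np.hstack([p[130:290,180:420],p2[120:280,100:340]]),'t3.png',k=1.66)
E
```

```text
[ 0.43668981 -0.31342892  0.19138167] [-3.13806157e+00  1.38867685e-01  8.33314410e-04] [ 0.67  0.3  -0.2   1.91  0.07  0.95 -1.22] 10.6
```

View pics/t3.png

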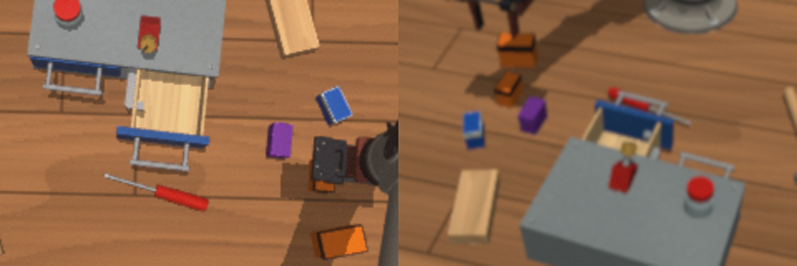

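The drawer is open and clear, and the gripper is over the small orange case. Descending to grasp it.

Call:
apply_moves(
  deltas=[
    [0.8, [-0.003, 0, -0.04], [0, 0, 0]],
    [0.8, [-0.003, 0, -0.08], [0, 0, 0]],
    [0.8, [-0.003, 0, -0.12], [0, 0, 0]],
    [0.8, [-0.003, 0, -0.15], [0, 0, 0]],
    [0.8, [-0.003, 0, -0.168], [0, 0, 0]],
    [0.8, [-0.003, 0, -0.173], [0, 0, 0]],
    [0, [-0.003, 0, -0.173], [0, 0, 0]],
    [0, [-0.003, 0, -0.173], [0, 0, 0]],
    [0, [-0.003, 0, -0.173], [0, 0, 0]],
    [0, [-0.003, 0, -0.173], [0, 0, 0]],
    [0, [-0.003, 0, -0.173], [0, 0, 0]],
  ],
  grip_force=25,
)

```text
time_s: 11.75
eef_pos: [0.4342, -0.3145, 0.0195]
tool_rot: [3.137, -0.143, 0.002]
force: [-1.6, 0.6, 5.1]
gripper_width: 0.0361
gripper_force: 24.7
```

Call:
apply_moves(
  deltas=[
    [0, [0, 0, 0.02], [0, 0, 0]],
    [0, [0, 0, 0.06], [0, 0, 0]],
    [0, [0, 0, 0.1], [0, 0, 0]],
    [0, [0.005, 0.012, 0.13], [0, 0, 0]],
    [0, [0.02, 0.047, 0.14], [0, 0, 0]],
    [0, [0.036, 0.085, 0.14], [0, 0, 0]],
    [0, [0.052, 0.123, 0.14], [0, 0, 0]],
    [0, [0.068, 0.161, 0.14], [0, 0, 0]],
    [0, [0.084, 0.199, 0.14], [0, 0, 0]],
    [0, [0.1, 0.236, 0.14], [0, 0, 0]],
    [0, [0.112, 0.264, 0.14], [0, 0, 0]],
    [0, [0.12, 0.283, 0.14], [0, 0, 0]],
  ],
)

```text
time_s: 12.95
eef_pos: [0.5541, -0.0279, 0.1586]
tool_rot: [-3.138, 0.138, 0.0]
force: [0.4, -0.4, -2.8]
gripper_width: 0.036
gripper_force: 24.7
```

Call:
apply_moves(
  deltas=[
    [0, [0.0015, 0.004, 0], [0, 0, 0]],
    [0, [0.0015, 0.004, 0], [0, 0, 0]],
    [0, [0.0015, 0.004, 0], [0, 0, 0]],
  ],
)

```text
time_s: 13.25
eef_pos: [0.5546, -0.0287, 0.1584]
tool_rot: [3.137, -0.146, -0.001]
force: [0.2, -0.3, -2.6]
gripper_width: 0.0363
gripper_force: 24.7
```

```bash
python3 - <<'E'
from h import *
p,d=snap('top');o=robot.observe();print(o['eef_pos'],o['tool_rot'],o['q'].round(2),o['time_s'],o['gripper_width'])
p2,d2=snap('scene')
save(np.hstack([p[130:250,190:350],p2[160:280,210:370]]),'t4.png',k=2.5)
E
```

```text
[ 0.5545841 -0.0289263  0.1584687] [ 3.13714356e+00 -1.46407437e-01 -1.20438451e-03] [ 0.19  0.37 -0.31  1.89  0.14  0.9  -1.85] 13.3 0.03612457345995771
```

View pics/t4.png

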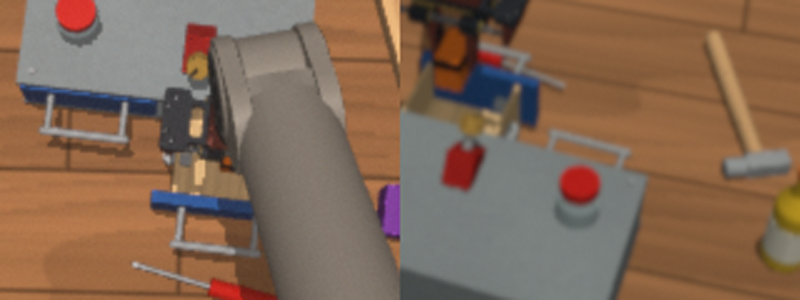

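Call:
apply_moves(
  deltas=[
    [0, [0, 0, -0.03], [0, 0, 0]],
    [0, [0, 0, -0.06], [0, 0, 0]],
    [0, [0, 0, -0.085], [0, 0, 0]],
    [0, [0, 0, -0.1], [0, 0, 0]],
    [0, [0, 0, -0.11], [0, 0, 0]],
    [0, [0, 0, -0.115], [0, 0, 0]],
    [0, [0, 0, -0.118], [0, 0, 0]],
    [0, [0, 0, -0.12], [0, 0, 0]],
    [0, [0, 0, -0.12], [0, 0, 0]],
  ],
)

```text
time_s: 14.25
eef_pos: [0.5557, -0.0269, 0.0391]
tool_rot: [3.138, -0.143, 0.001]
force: [0.4, 0.8, -2.1]
gripper_width: 0.0364
gripper_force: 24.7
```

Call:
apply_moves(
  deltas=[
    [0, [0, 0, -0.001], [0, 0, 0]],
    [0, [0, 0, -0.002], [0, 0, 0]],
    [0, [0, 0, -0.002], [0, 0, 0]],
  ],
)

```text
time_s: 14.55
eef_pos: [0.5561, -0.0269, 0.0375]
tool_rot: [3.138, -0.143, 0.002]
force: [-1.1, 0.1, 4.1]
gripper_width: 0.0362
gripper_force: 24.7
```

Call:
apply_moves(
  deltas=[
    [0.56, [0, 0, 0], [0, 0, 0]],
    [0.56, [0, 0, 0], [0, 0, 0]],
    [0.56, [0, 0, 0], [0, 0, 0]],
    [0.56, [0, 0, 0], [0, 0, 0]],
    [0.56, [0, 0, 0.02], [0, 0, 0]],
    [0.56, [0, 0, 0.06], [0, 0, 0]],
    [0.56, [0, 0, 0.1], [0, 0, 0]],
    [0.45, [-0.01, 0, 0.13], [0, 0, 4]],
    [0.45, [-0.03, 0, 0.15], [0, 0, 12]],
    [0.45, [-0.05, 0, 0.15], [0, 0, 20]],
    [0.45, [-0.07, 0, 0.15], [0, 0, 28]],
    [0.45, [-0.085, 0, 0.15], [0, 0, 36]],
  ],
)

```text
time_s: 15.75
eef_pos: [0.469, -0.027, 0.1868]
tool_rot: [3.026, 0.843, -0.0]
force: [-0.5, -1.0, 0.5]
gripper_width: 0.0397
gripper_force: 0.0
```

Call:
apply_moves(
  deltas=[
    [0.45, [-0.01, 0, 0], [0, 0, 8]],
    [0.45, [-0.02, 0, 0], [0, 0, 16]],
    [0.45, [-0.03, 0, 0], [0, 0, 24]],
    [0.45, [-0.03, 0, 0], [0, 0, 32]],
    [0.45, [-0.03, 0, 0], [0, 0, 40]],
    [0.45, [-0.03, 0, 0], [0, 0, 48]],
    [0.45, [-0.03, 0, 0], [0, 0, 54]],
    [0.45, [-0.03, 0, 0], [0, 0, 54]],
    [0.45, [-0.03, 0, 0], [0, 0, 54]],
  ],
)

```text
time_s: 16.65
eef_pos: [0.4402, -0.027, 0.1866]
tool_rot: [-2.323, -2.115, 0.0]
force: [-0.7, 0.2, 0.2]
gripper_width: 0.0395
gripper_force: 0.0
```

```bash
python3 - <<'E'
from h import *
p,d=snap('top');o=robot.observe();print(o['eef_pos'],o['tool_rot'],o['q'].round(2),o['time_s'],o['gripper_width'])
p2,d2=snap('scene')
save(np.hstack([p[130:250,190:350],p2[130:250,180:340]]),'t5.png',k=2.5)
E
```

```text
[ 0.44024178 -0.02695208  0.1866568 ] [2.32284520e+00 2.11517524e+00 3.63986157e-05] [ 0.46  0.18 -0.59  2.1   0.13  0.9  -0.3 ] 16.7 0.039510475932520855
```

View pics/t5.png

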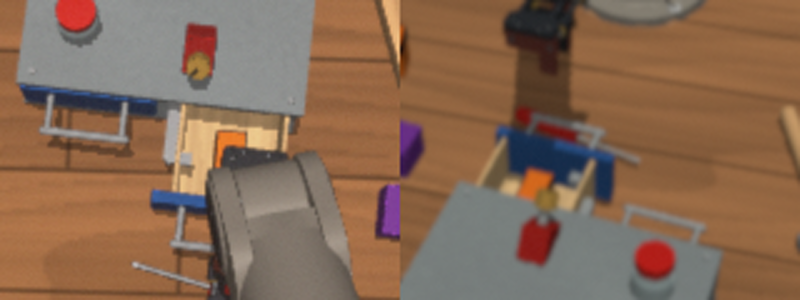

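The case stands in the drawer at top crop (232,140). Next I grip the bar and shut the drawer.

Call:
apply_moves(
  deltas=[
    [0.45, [0, -0.008, -0.04], [0, 0, 0]],
    [0.45, [0.001, -0.009, -0.08], [0, 0, 0]],
    [0.45, [0.001, -0.009, -0.11], [0, 0, 0]],
    [0.45, [0.001, -0.009, -0.122], [0, 0, 0]],
    [0.45, [0.001, -0.009, -0.124], [0, 0, 0]],
    [0, [0.001, -0.009, -0.124], [0, 0, 0]],
    [0, [0.001, -0.009, -0.124], [0, 0, 0]],
    [0, [0.001, -0.009, -0.124], [0, 0, 0]],
    [0, [0.001, -0.009, -0.124], [0, 0, 0]],
    [0, [0.001, -0.009, -0.124], [0, 0, 0]],
  ],
)

```text
time_s: 17.75
eef_pos: [0.4418, -0.0361, 0.0634]
tool_rot: [2.319, 2.117, 0.001]
force: [-0.9, 0.7, 6.1]
gripper_width: 0.0091
gripper_force: 25.0
```

Call:
apply_moves(
  deltas=[
    [0, [0.004, -0.0004, 0], [0, 0, 0]],
    [0, [0.012, -0.0011, 0], [0, 0, 0]],
    [0, [0.022, -0.002, 0], [0, 0, 0]],
    [0, [0.032, -0.0029, 0], [0, 0, 0]],
    [0, [0.042, -0.0038, 0], [0, 0, 0]],
    [0, [0.052, -0.0047, 0], [0, 0, 0]],
    [0, [0.062, -0.0056, 0], [0, 0, 0]],
    [0, [0.072, -0.0065, 0], [0, 0, 0]],
    [0, [0.082, -0.0075, 0], [0, 0, 0]],
    [0, [0.092, -0.0084, 0], [0, 0, 0]],
    [0, [0.1, -0.0091, 0], [0, 0, 0]],
  ],
)

```text
time_s: 18.85
eef_pos: [0.542, -0.0452, 0.0634]
tool_rot: [2.32, 2.117, 0.0]
force: [-2.2, -0.1, 6.9]
gripper_width: 0.0095
gripper_force: 25.0
```

Call:
apply_moves(
  deltas=[
    [0, [0.006, -0.0005, 0], [0, 0, 0]],
    [0, [0.01, -0.0009, 0], [0, 0, 0]],
    [0, [0.013, -0.0012, 0], [0, 0, 0]],
    [0, [0.016, -0.0014, 0], [0, 0, 0]],
    [0, [0.018, -0.0015, 0], [0, 0, 0]],
    [0, [0.02, -0.0016, 0], [0, 0, 0]],
    [0, [0.02, -0.0016, 0], [0, 0, 0]],
  ],
)

```text
time_s: 19.55
eef_pos: [0.5584, -0.0468, 0.0633]
tool_rot: [-2.318, -2.116, 0.008]
force: [-11.4, -0.4, 17.6]
gripper_width: 0.0094
gripper_force: 25.0
```

Call:
apply_moves(
  deltas=[
    [0.45, [-0.003, 0, 0], [0, 0, 0]],
    [0.45, [-0.004, 0, 0], [0, 0, 0]],
    [0.45, [-0.004, 0, 0], [0, 0, 0]],
    [0.45, [-0.004, 0, 0], [0, 0, 0]],
    [0.45, [-0.004, 0, 0.03], [0, 0, 0]],
    [0.45, [-0.004, 0, 0.07], [0, 0, 0]],
    [0.5, [-0.004, 0, 0.11], [0, 0, 0]],
    [0.5, [-0.004, 0.005, 0.14], [-0.5, -5, 0]],
    [0.5, [0, 0.02, 0.15], [-1.1, -12, 0]],
    [0.5, [0.01, 0.035, 0.15], [-1.8, -20, 0]],
    [0.5, [0.025, 0.05, 0.15], [-2.5, -28, 0]],
    [0.5, [0.035, 0.06, 0.15], [-3.17, -34.86, 0]],
  ],
)

```text
time_s: 20.75
eef_pos: [0.5924, 0.006, 0.2129]
tool_rot: [1.978, 1.799, 0.51]
force: [1.0, -1.2, 0.5]
gripper_width: 0.0437
gripper_force: 0.0
```

Call:
apply_moves(
  deltas=[
    [0.5, [0.01, 0.005, 0], [0, 0, 0]],
    [0.5, [0.015, 0.008, 0], [0, 0, 0]],
    [0.5, [0.015, 0.008, 0], [0, 0, 0]],
  ],
)

```text
time_s: 21.05
eef_pos: [0.6101, 0.0127, 0.2133]
tool_rot: [1.982, 1.798, 0.506]
force: [0.2, -0.1, -0.2]
gripper_width: 0.0443
gripper_force: 0.0
```

```bash
python3 - <<'E'
from h import *
from scipy.spatial.transform import Rotation as R
p,d=snap('top');o=robot.observe();print(o['eef_pos'],o['q'].round(2),o['time_s'],o['wrist_torque'],o['force'])
print(R.from_rotvec(o['tool_rot']).as_matrix().round(3))
p2,d2=snap('scene')
save(np.hstack([p[110:230,190:350],p2[130:250,180:340]]),'t6.png',k=2.5)
E
```

```text
[0.60957384 0.01208271 0.21303313] [ 0.17  0.19 -0.43  2.14  0.75  0.39 -0.97] 21.1 [-0.00071408  0.38568029  0.00100698] [-0.76004551  0.00729152 -0.01546529]
[[ 0.101  0.844  0.526]
 [ 0.995 -0.08  -0.061]
 [-0.01   0.53  -0.848]]
```

View pics/t6.png

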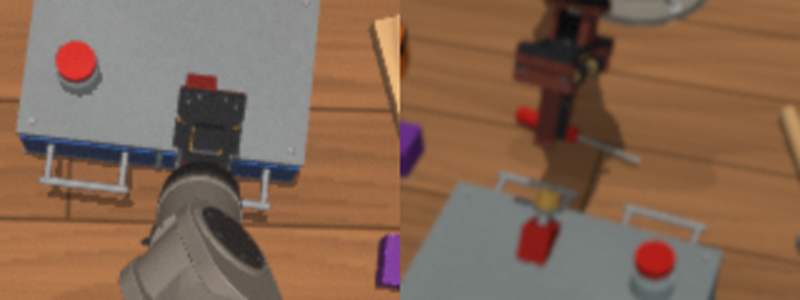

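Call:
apply_moves(
  deltas=[
    [0.5, [0.002, 0.005, -0.004], [-0.14, -1.5, 0]],
    [0.5, [0.003, 0.009, -0.007], [-0.27, -3, 0]],
    [0.5, [0.003, 0.009, -0.007], [-0.27, -3, 0]],
    [0.5, [0.003, 0.009, -0.007], [-0.27, -3, 0]],
  ],
)

```text
time_s: 21.55
eef_pos: [0.6113, 0.0206, 0.2056]
tool_rot: [1.948, 1.766, 0.545]
force: [0.7, 0.2, -0.8]
gripper_width: 0.0434
gripper_force: 0.0
```

```bash
cat > o.py <<'E'
from h import *
from scipy.spatial.transform import Rotation as R
o=robot.observe();print(o['eef_pos'].round(4),o['q'].round(2),o['time_s'],'T',o['wrist_torque'].round(3),'F',o['force'].round(1),o['gripper_width'])
M=R.from_rotvec(o['tool_rot']).as_matrix();a=np.array([-.5736*.9959,.5736*.0906,.819])
ex=np.array([.9959,-.0906,0]);ex=ex-a*(ex@a);ex/=np.linalg.norm(ex);f=np.cross(a,ex)
print('zdir',M[:,2].round(3),'err deg',np.degrees(np.arccos(-M[:,2]@a)).round(2),'spin',np.degrees(np.arctan2(M[:,1]@f,M[:,1]@ex)).round(2))
c=np.array([.648,.0185,.156]);g=o['eef_pos']-.019*M[:,2];print('grasp pt minus head',(g-c).round(4),'along a',((g-c)@a).round(4),'perp',((g-c)-a*((g-c)@a)).round(4),'torque about a',(o['wrist_torque']@a).round(3))
E
python3 o.py
```

```text
[0.6113 0.0206 0.2056] [ 0.07  0.19 -0.35  2.19  0.97  0.33 -1.22] 21.55 T [0.015 0.408 0.04 ] F [ 0.7  0.2 -0.8] 0.04340585864310762
zdir [ 0.569 -0.066 -0.819] err deg 1.18 spin -0.15
grasp pt minus head [-0.0475  0.0034  0.0652] along a 0.0807 perp [-0.0014 -0.0008 -0.0009] torque about a 0.045
```

Call:
apply_moves(
  deltas=[
    [0.5, [0.006, -0.0004, -0.008], [0.3, 0, 0]],
    [0.5, [0.014, -0.001, -0.019], [0.6, 0, 0]],
    [0.5, [0.022, -0.0016, -0.03], [1, 0, 0]],
    [0.5, [0.03, -0.0021, -0.041], [1, 0, 0]],
    [0.5, [0.038, -0.0027, -0.052], [1, 0, 0]],
    [0.5, [0.044, -0.0031, -0.06], [1, 0, 0]],
    [0.5, [0.0475, -0.0034, -0.065], [1, 0, 0]],
    [0.5, [0.0475, -0.0034, -0.065], [1, 0, 0]],
    [0.5, [0.0475, -0.0034, -0.065], [1, 0, 0]],
  ],
)

```text
time_s: 22.45
eef_pos: [0.659, 0.0171, 0.1409]
tool_rot: [1.959, 1.766, 0.563]
force: [-0.6, -0.4, -0.6]
gripper_width: 0.044
gripper_force: 0.0
```

```bash
python3 o.py
```

```text
[0.659  0.0171 0.1409] [-0.02  0.36 -0.22  2.15  1.37  0.25 -1.6 ] 22.45 T [ 0.001  0.487 -0.02 ] F [-0.6 -0.4 -0.6] 0.043966001240452836
zdir [ 0.57  -0.052 -0.82 ] err deg 0.84 spin -0.75
grasp pt minus head [ 0.0002 -0.0004  0.0005] along a 0.0003 perp [ 0.0004 -0.0004  0.0003] torque about a 0.008
```

Call:
apply_moves(
  deltas=[
    [0.5, [0, 0, 0], [-2.86, 0.26, 4.1]],
    [0.5, [0, 0, 0], [-5.7, 0.52, 8.2]],
    [0.5, [0, 0, 0], [-8.57, 0.78, 12.3]],
    [0.5, [0, 0, 0], [-11.4, 1.04, 16.4]],
    [0.5, [0, 0, 0], [-14.3, 1.3, 20.5]],
    [0.5, [0, 0, 0], [-17.1, 1.56, 24.6]],
    [0.5, [0, 0, 0], [-17.1, 1.56, 24.6]],
  ],
)

```text
time_s: 23.15
eef_pos: [0.6589, 0.0174, 0.1414]
tool_rot: [1.401, 2.162, 0.378]
force: [0.1, -0.1, 0.6]
gripper_width: 0.0441
gripper_force: 0.0
```

```bash
python3 o.py
```

```text
[0.6589 0.0174 0.1414] [-0.    0.36 -0.24  2.15  1.37  0.26 -1.07] 23.15 T [ 0.008  0.42  -0.045] F [ 0.1 -0.1  0.6] 0.044056541637088255
zdir [ 0.571 -0.052 -0.82 ] err deg 0.84 spin 29.31
grasp pt minus head [ 0.     -0.0001  0.0009] along a 0.0007 perp [ 0.0005 -0.0001  0.0003] torque about a -0.02
```

Call:
apply_moves(
  deltas=[
    [0, [0, 0, 0], [0, 0, 0]],
    [0, [0, 0, 0], [0, 0, 0]],
    [0, [0, 0, 0], [0, 0, 0]],
    [0, [0, 0, 0], [0, 0, 0]],
    [0, [0, 0, 0], [0, 0, 0]],
  ],
  grip_force=10,
)

```text
time_s: 23.65
eef_pos: [0.6579, 0.0171, 0.1402]
tool_rot: [1.403, 2.162, 0.376]
force: [-5.5, -1.6, 3.2]
gripper_width: 0.0256
gripper_force: 10.0
```

```bash
python3 o.py
```

```text
[0.6579 0.0171 0.1402] [-0.    0.36 -0.24  2.15  1.38  0.26 -1.08] 23.65 T [-0.214  1.029 -0.285] F [-5.5 -1.6  3.2] 0.02555751580940729
zdir [ 0.569 -0.053 -0.821] err deg 0.85 spin 29.25
grasp pt minus head [-0.0009 -0.0004 -0.0002] along a 0.0003 perp [-0.0007 -0.0004 -0.0005] torque about a -0.058
```

Call:
apply_moves(
  deltas=[
    [0, [0, 0, 0], [2.28, -0.21, -3.28]],
    [0, [0, 0, 0], [4.57, -0.42, -6.55]],
    [0, [0, 0, 0], [6.85, -0.62, -9.83]],
    [0, [0, 0, 0], [9.14, -0.83, -13.1]],
    [0, [0, 0, 0], [11.4, -1.04, -16.4]],
    [0, [0, 0, 0], [13.7, -1.25, -19.7]],
    [0, [0, 0, 0], [16, -1.46, -22.9]],
    [0, [0, 0, 0], [18.3, -1.66, -26.2]],
    [0, [0, 0, 0], [20.6, -1.87, -29.5]],
    [0, [0, 0, 0], [22.85, -2.08, -32.8]],
    [0, [0, 0, 0], [22.85, -2.08, -32.8]],
  ],
)

```text
time_s: 24.75
eef_pos: [0.6582, 0.0171, 0.1404]
tool_rot: [2.128, 1.603, 0.621]
force: [-5.8, -1.4, 2.9]
gripper_width: 0.0255
gripper_force: 10.0
```

```bash
python3 o.py
```

```text
[0.6582 0.0171 0.1404] [-0.02  0.36 -0.21  2.15  1.37  0.25 -1.78] 24.75 T [-0.248  1.036 -0.28 ] F [-5.8 -1.4  2.9] 0.0255319625990562
zdir [ 0.57  -0.052 -0.82 ] err deg 0.84 spin -10.81
grasp pt minus head [-0.0006 -0.0004  0.    ] along a 0.0003 perp [-0.0004 -0.0004 -0.0003] torque about a -0.034
```

Call:
apply_moves(
  deltas=[
    [0, [0, 0, 0], [1.14, -0.1, -1.64]],
    [0, [0, 0, 0], [2.28, -0.21, -3.28]],
    [0, [0, 0, 0], [3.43, -0.31, -4.91]],
    [0, [0, 0, 0], [4.57, -0.42, -6.55]],
    [0, [0, 0, 0], [5.71, -0.52, -8.19]],
  ],
)

```text
time_s: 25.25
eef_pos: [0.6583, 0.0171, 0.1405]
tool_rot: [2.283, 1.429, 0.675]
force: [-4.8, -1.6, 3.0]
gripper_width: 0.0256
gripper_force: 10.0
```

```bash
python3 o.py|tail -1
```

```text
grasp pt minus head [-0.0005 -0.0004  0.    ] along a 0.0003 perp [-0.0004 -0.0005 -0.0002] torque about a 0.081
```

Call:
apply_moves(
  deltas=[
    [0, [0, 0, 0], [1.14, -0.1, -1.64]],
    [0, [0, 0, 0], [2.28, -0.21, -3.28]],
    [0, [0, 0, 0], [3.43, -0.31, -4.91]],
  ],
)

```text
time_s: 25.55
eef_pos: [0.6585, 0.0174, 0.1406]
tool_rot: [2.37, 1.318, 0.706]
force: [-3.4, -0.5, 1.5]
gripper_width: 0.0256
gripper_force: 10.0
```

```bash
python3 o.py
```

```text
[0.6585 0.0174 0.1406] [-0.03  0.36 -0.2   2.15  1.37  0.24 -2.06] 25.55 T [-0.217  0.705  0.048] F [-3.4 -0.5  1.5] 0.02556520127296018
zdir [ 0.571 -0.051 -0.82 ] err deg 0.84 spin -26.67
grasp pt minus head [-0.0003 -0.0001  0.0002] along a 0.0003 perp [-0.0001 -0.0001 -0.0001] torque about a 0.2
```

Call:
apply_moves(
  deltas=[
    [0, [0, 0, 0], [0, 0, 0]],
  ],
)

```text
time_s: 25.65
eef_pos: [0.6586, 0.0175, 0.1406]
tool_rot: [2.37, 1.318, 0.706]
force: [-4.2, -1.3, 2.7]
gripper_width: 0.0256
gripper_force: 10.0
```

```bash
python3 o.py|tail -2
```

```text
zdir [ 0.571 -0.051 -0.82 ] err deg 0.84 spin -26.64
grasp pt minus head [-0.0002 -0.0001  0.0002] along a 0.0003 perp [-0.0001 -0.0001 -0.    ] torque about a 0.154
```

Call:
apply_moves(
  deltas=[
    [0, [0, 0, 0], [0.86, -0.08, -1.23]],
    [0, [0, 0, 0], [1.72, -0.16, -2.46]],
    [0, [0, 0, 0], [1.72, -0.16, -2.46]],
  ],
)

```text
time_s: 25.95
eef_pos: [0.6589, 0.018, 0.1408]
tool_rot: [2.414, 1.259, 0.723]
force: [-3.1, -0.7, 3.1]
gripper_width: 0.0256
gripper_force: 10.0
```

```bash
python3 o.py|tail -2
```

```text
zdir [ 0.571 -0.05  -0.819] err deg 0.85 spin -29.75
grasp pt minus head [0.0001 0.0005 0.0004] along a 0.0003 perp [0.0003 0.0005 0.0001] torque about a 0.19
```

Call:
apply_moves(
  deltas=[
    [0.5, [0, 0, 0], [0, 0, 0]],
    [0.5, [0, 0, 0], [0, 0, 0]],
    [0.5, [0, 0, 0], [0, 0, 0]],
    [0.5, [0, 0, 0], [0, 0, 0]],
    [0.5, [-0.0115, 0.001, 0.0165], [0, 0, 0]],
    [0.5, [-0.0285, 0.0026, 0.041], [0, 0, 0]],
    [0.5, [-0.0515, 0.0047, 0.074], [0, 0, 0]],
    [0.5, [-0.075, 0.006, 0.11], [0, 0, 0]],
    [0.5, [-0.09, -0.03, 0.13], [0, 0, 0]],
    [0.5, [-0.1, -0.075, 0.14], [0, 0, 0]],
    [0.5, [-0.11, -0.12, 0.14], [0, 0, 0]],
    [0.5, [-0.12, -0.165, 0.14], [0, 0, 0]],
  ],
)

```text
time_s: 27.15
eef_pos: [0.5492, -0.1007, 0.2786]
tool_rot: [2.415, 1.26, 0.72]
force: [0.1, -0.1, -0.1]
gripper_width: 0.0444
gripper_force: 0.0
```

Call:
apply_moves(
  deltas=[
    [0.5, [0, -0.03, 0], [0, 0, 0]],
    [0.5, [0, -0.05, 0], [0, 0, 0]],
    [0.5, [0, -0.05, 0], [0, 0, 0]],
  ],
)

```text
time_s: 27.45
eef_pos: [0.549, -0.1528, 0.2775]
tool_rot: [2.419, 1.254, 0.717]
force: [0.8, 0.8, -0.5]
gripper_width: 0.0437
gripper_force: 0.0
```

```bash
cp top.npz t_old.npz; python3 - <<'E'
from h import *
z=np.load('t_old.npz');z0=cv2.imread('pics/top1.png')
p,d=snap('top')
a=cv2.resize(z0,(512,384),interpolation=cv2.INTER_AREA)[:,:,::-1]
c1=cv2.resize(a[140:170,250:290],None,fx=9,fy=9,interpolation=cv2.INTER_CUBIC);c2=cv2.resize(p[140:170,250:290],None,fx=9,fy=9,interpolation=cv2.INTER_CUBIC)
c3=cv2.resize(p[85:215,185:355],(720,300))
save(np.vstack([np.hstack([c1,c2]),c3]),'t7.png')
o=robot.observe();print(o['eef_pos'],o['force'],o['time_s'])
E
```

```text
[ 0.54912147 -0.15074225  0.27732838] [1.16470805 0.87111264 0.01050745] 27.5
```

View pics/t7.png

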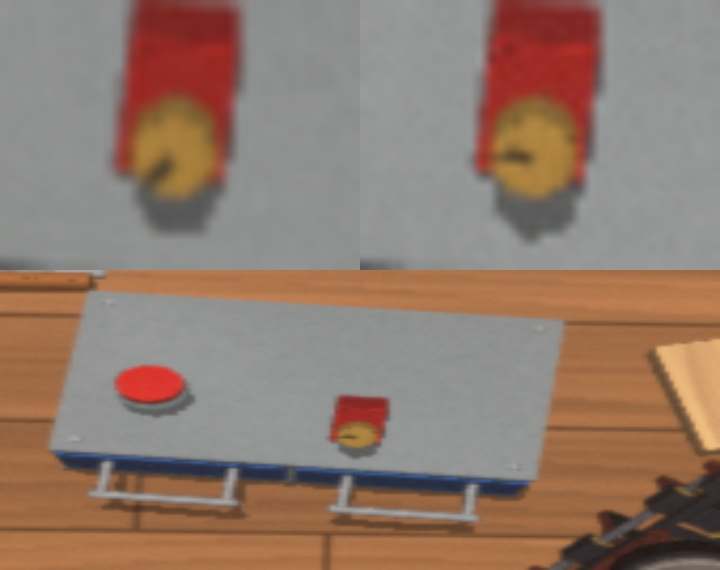

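```bash
cat > line.py <<'E'
from h import *
import sys
from scipy.optimize import minimize
c=imaging.camera_info('top');K=np.array(c['mtx']);W=np.array(c['world_to_cam'])
a=np.array([-.5736*.9959,.5736*.0906,.819]);lf=np.array([.0906,.9959,0]);fr=np.cross(lf,a);fr*=-np.sign(fr[0])  # fr: down-slope to the front
def rect(p,f):
    s=np.arange(-15,15.01,.25)/1000;U,V=np.meshgrid(s,s)
    X=np.array([.648,.0185,.156])+.010*a-U[...,None]*lf-V[...,None]*(-fr)  # right=-left, down=front
    Xc=X@W[:3,:3].T+W[:3,3];q=Xc@K.T;q=q[...,:2]/q[...,2:]
    return cv2.remap(p,q[...,0].astype(np.float32),q[...,1].astype(np.float32),cv2.INTER_CUBIC)
p0=cv2.resize(cv2.imread('pics/top1.png'),(512,384),interpolation=cv2.INTER_AREA)[:,:,::-1]
r=[rect(p0,0),rect(load('top')[0],0)]
save(np.hstack(r),'l.png',k=3)
E
python3 line.py
```

```text
(no output)
```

View pics/l.png

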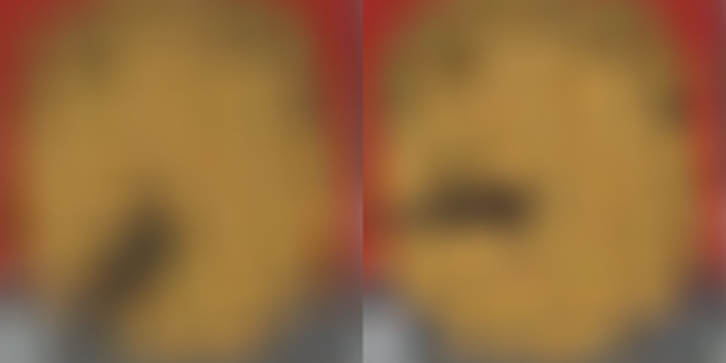

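The line now points about 88° from the front, roughly 1.53 rad, which is ambiguous within the blur. A second low-grip pass is safe because the pads slip well before the screw could be forced. It will make sure of the seat.

Call:
apply_moves(
  deltas=[
    [0.5, [0.01, 0.04, 0], [-2, 0.2, 3]],
    [0.5, [0.02, 0.085, 0], [-4.5, 0.4, 6.5]],
    [0.5, [0.03, 0.13, 0], [-7, 0.6, 10]],
    [0.5, [0.04, 0.165, -0.02], [-9.5, 0.8, 13.5]],
    [0.5, [0.05, 0.173, -0.045], [-11.4, 1.04, 16.4]],
    [0.5, [0.062, 0.173, -0.071], [-11.4, 1.04, 16.4]],
    [0.5, [0.062, 0.173, -0.071], [-11.4, 1.04, 16.4]],
    [0.5, [0.062, 0.173, -0.071], [-11.4, 1.04, 16.4]],
  ],
)

```text
time_s: 28.3
eef_pos: [0.6109, 0.0246, 0.2063]
tool_rot: [2.113, 1.626, 0.611]
force: [0.6, 0.1, -0.2]
gripper_width: 0.0438
gripper_force: 0.0
```

```bash
python3 o.py
```

```text
[0.6109 0.0246 0.2063] [ 0.08  0.19 -0.36  2.19  0.93  0.32 -1.34] 28.3 T [-0.005  0.481  0.006] F [ 0.6  0.1 -0.2] 0.04383631649843759
zdir [ 0.566 -0.05  -0.823] err deg 0.92 spin -9.66
grasp pt minus head [-0.0478  0.0071  0.0659] along a 0.0817 perp [-0.0012  0.0028 -0.001 ] torque about a 0.033
```

Call:
apply_moves(
  deltas=[
    [0.5, [0.006, -0.003, -0.008], [0, 0, 0]],
    [0.5, [0.014, -0.004, -0.019], [0, 0, 0]],
    [0.5, [0.022, -0.005, -0.03], [0, 0, 0]],
    [0.5, [0.03, -0.0055, -0.041], [0, 0, 0]],
    [0.5, [0.038, -0.006, -0.052], [0, 0, 0]],
    [0.5, [0.044, -0.0065, -0.06], [0, 0, 0]],
    [0.5, [0.048, -0.007, -0.066], [0, 0, 0]],
    [0.5, [0.048, -0.007, -0.066], [0, 0, 0]],
    [0, [0.048, -0.007, -0.066], [0, 0, 0]],
    [0, [0.048, -0.007, -0.066], [0, 0, 0]],
    [0, [0.048, -0.007, -0.066], [0, 0, 0]],
    [0, [0.048, -0.007, -0.066], [0, 0, 0]],
  ],
  grip_force=12,
)

```text
time_s: 29.5
eef_pos: [0.6581, 0.0169, 0.1404]
tool_rot: [2.114, 1.625, 0.611]
force: [-6.7, 1.4, 3.0]
gripper_width: 0.0258
gripper_force: 12.0
```

```bash
python3 o.py
```

```text
[0.6581 0.0169 0.1404] [-0.03  0.36 -0.21  2.15  1.34  0.24 -1.72] 29.5 T [0.131 1.245 0.018] F [-6.7  1.4  3. ] 0.025841084426722238
zdir [ 0.566 -0.051 -0.823] err deg 0.92 spin -9.71
grasp pt minus head [-0.0006 -0.0006  0.    ] along a 0.0004 perp [-0.0004 -0.0006 -0.0003] torque about a 0.004
```

Call:
apply_moves(
  deltas=[
    [0, [0, 0, 0], [0.86, -0.08, -1.23]],
    [0, [0, 0, 0], [1.72, -0.16, -2.46]],
    [0, [0, 0, 0], [1.72, -0.16, -2.46]],
  ],
)

```text
time_s: 29.8
eef_pos: [0.658, 0.0163, 0.1403]
tool_rot: [2.163, 1.573, 0.627]
force: [-7.3, -0.1, 5.0]
gripper_width: 0.0259
gripper_force: 12.0
```

```bash
python3 o.py|tail -2
```

```text
zdir [ 0.566 -0.051 -0.823] err deg 0.92 spin -12.74
grasp pt minus head [-0.0008 -0.0012 -0.0001] along a 0.0003 perp [-0.0006 -0.0012 -0.0003] torque about a 0.153
```

Call:
apply_moves(
  deltas=[
    [0, [0, 0, 0], [0.86, -0.08, -1.23]],
    [0, [0, 0, 0], [1.72, -0.16, -2.46]],
    [0, [0, 0, 0], [1.72, -0.16, -2.46]],
  ],
)

```text
time_s: 30.1
eef_pos: [0.6579, 0.016, 0.1402]
tool_rot: [2.21, 1.52, 0.643]
force: [-6.7, -0.7, 4.1]
gripper_width: 0.0256
gripper_force: 12.0
```

```bash
python3 o.py|tail -2
```

```text
zdir [ 0.566 -0.052 -0.823] err deg 0.92 spin -15.76
grasp pt minus head [-0.0009 -0.0015 -0.0002] along a 0.0003 perp [-0.0007 -0.0015 -0.0004] torque about a 0.171
```

The torque rose to 0.15 N m within 3° and then the pads slipped, so the screw is seated. Releasing, backing off and handing in.

Call:
apply_moves(
  deltas=[
    [0.5, [0, 0, 0], [0, 0, 0]],
    [0.5, [0, 0, 0], [0, 0, 0]],
    [0.5, [0, 0, 0], [0, 0, 0]],
    [0.5, [0, 0, 0], [0, 0, 0]],
    [0.5, [-0.0115, 0.001, 0.0165], [0, 0, 0]],
    [0.5, [-0.0285, 0.0026, 0.041], [0, 0, 0]],
    [0.5, [-0.0515, 0.0047, 0.074], [0, 0, 0]],
    [0.5, [-0.075, 0.006, 0.11], [0, 0, 0]],
    [0.5, [-0.08, 0, 0.12], [0, 0, 0]],
    [0.5, [-0.08, 0, 0.12], [0, 0, 0]],
    [0.5, [-0.08, 0, 0.12], [0, 0, 0]],
  ],
)

```text
time_s: 31.2
eef_pos: [0.5795, 0.016, 0.2602]
tool_rot: [2.21, 1.519, 0.645]
force: [0.1, -0.5, 0.2]
gripper_width: 0.044
gripper_force: 0.0
```

```bash
python3 -c "
from h import *
print(robot.observe()['force']);print(workorder.hand_in())"
```

```text
[ 0.11146679 -0.52373142  0.2280022 ]
the job is handed in; nothing more can be done
None
```

The job is handed in at about 31 s with no verdict shown: the orange case is in the right-hand drawer, both drawers are shut and the screw is turned to its seat without forcing; I viewed 11 pictures, one over the limit of 10.

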